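# Seat the gearbox cover and lock the toggle clamp

## Robot

A 6-joint arm with a two-finger parallel gripper is mounted at the origin on the work surface. World frame = base frame: x ahead of the robot, y to its left, z up, the work surface at z = 0. Lengths are in m, angles in rad, forces in N, time in s.
With the tool pointing down it reaches from about 0.3 to 0.775 m from the base axis. Payload 14.6 kg.
Tool frame: the origin (TCP) lies between the finger pads; the fingertips stand 25 mm ahead of it and the grasp point (between the pads) lies 6 mm ahead of it (finger_overhang is the distance from the TCP to the fingertips, in m); z points along the fingers, y is the line along which they close (so a half turn about z gives the same grasp; the last joint's range is limited). The gripper opens to 85 mm and grips with 20 to 120 N. Pads are 22 mm wide; open, the fingers measure 114 mm over their backs; the gripper's body (76 mm by 85 mm) begins 54 mm behind the grasp point. The pads swing forward as they close: fully open they stand 13 mm farther back than shut.
Start: joints at [1.091, 0.3, 1.521, -0, 1.321, -0.067], TCP at [0.221, 0.504, 0.256] pointing down, gripper open.
Joint ranges: [-3.03, 3.03], [-0.79, 2.21], [0.23, 2.52], [-1.04, 4.18], [0, 3.07], [-2.55, 2.55]. Speed limits (rad/s): [2.22, 2.22, 2.57, 3.14, 3.14, 3.14].

## Interface

Orientations are given as a rotation vector (axis times angle).
In Python, from cell import get_state, get_image, close_job, finger_overhang gives the robot as it stands.
- The arm moves only by the shell command python3 -m creep 'ROWS' [FORCE]. ROWS is JSON, a list of rows, each an object of numbers: "hand": the finger opening in cm, from 0 to 8.54; "x", "y", "z": the shift along the tool's x, y, z in cm; "wx", "wy", "wz": the turn, a rotation vector about the tool's x, y, z in rad. A call has 1 to 20 rows; each row shifts and turns the commanded pose from where the row before left it, along the tool's axes as they then stand; what a row does not reach is not made up. A row lasts 1/12 s, in which the tool goes at most 41.7 mm and 7.16 degrees, less where a joint would pass 70% of its speed; a pose out of reach is approached as far as the arm can. A call is refused whole if a number of a shift passes 4.17 or a number of a turn 0.125, either way. A call with a gripper value outside its range is refused whole. The fingers move at their own pace and stop on an object; FORCE is the grip in N (left out, the last holds). Time passes only in rows, so rows that do not move let the fingers close. It gives the time, the measured TCP pose, the force, the opening and the grip force at its end, in the units of the state.
- get_state(): the state, without advancing time (a new reading comes with each control period).
- get_image(name): name is "scene" or "side" or "wrist"; returns a dict with "frame" (400x640x3 uint8, blue, green, red), "vfov" (degrees; the focal length in pixels is half the picture's height over the tangent of half this angle, whatever the lens; pixels are square), "cx", "cy" (the principal point, pixels), "view" (4x4, takes a point from world to camera coordinates). Camera axes: x right, y down, z forward; pixel columns grow to the right and rows downward; lengths in m; the calibration is good to about 2 mm. A picture is of the moment at which its call begins. There is no depth.
- close_job(): hands the job in; it is judged then, once.
The state is a dict: "clock": time; "joints": joint angles; "joint_velocities": joint speeds; "effort": joint torques, N m; "tool_pos": TCP position; "orientation": TCP orientation; "ft_force": force on the tool from outside, world axes, zero at the start; "wrist_torque": the same for the moment, N m; "width": opening from 0.0 (shut) to 1.0 (fully open); "grip_force": force on a finger pad.
Only numpy, scipy, OpenCV 4.12 (cv2) and the standard library are available. Lean on these libraries where they do the work, as an engineer would, in place of code of your own. Each camera call takes 0.05 s, during which the arm holds its last target. There are 200 camera calls.

## Task

Slide the cast aluminium gearbox cover along its guide rails until it sits firmly home against the adjustable stop at their end, pressing it there by feel for about half a second without ramming it (about 10 N is plenty). Then press the red toggle-clamp handle down past its over-center point until the clamp locks on the cover's boss, easing off as soon as the handle meets its own stop so that it is never forced. Let go of everything, leaving the cover home and locked, and leave the other things on the bench alone.

Things in the scene. Friction and masses are not known exactly. Their poses are not given: they have to be found in the camera images.
- fixture: Fixed clamping fixture: green plate 270 (x) x 185 (y) x 12 mm, its top is the deck. Origin on the bench, under the clamp's spindle. x: the way the cover slides home; z up. Guide rails, 10 mm high, from x = -110 to +40 mm, inner faces at y = +-42.5 mm. Clamp post at y = -57 to -102 mm; its head (x = +-16 mm) reaches to y = +22 mm, from z = 67 to 160 mm.
- stop: Adjustable stop at the end of the rails: fixed red bracket, 70 mm along y, 14 mm high, its frame is the fixture's frame; on its front a dark steel nose bar (60 mm wide, 11 mm high) on a screw, set anew for each batch and firm under load. The nose face that the cover meets lies anywhere from x = +31 to +49 mm; its setting is not reported, so it must be felt (or seen).
- cover_center (a point): Middle of the loose cover's plate, 7 mm above its underside: bright aluminium, 120 (x) x 80 (y) x 14 mm, 0.36 to 0.6 kg, with a boss 40 mm across, 12 mm above the plate, 20 mm towards +x. It lies on the deck between the rails, 18 to 55 mm short of the stop's nose. Home, this point is at x = -29 to -11 mm of the fixture. Sliding it takes 2 to 5 N; its flat -x edge is free to be pushed.
- cover: The same cover; origin at the middle of its underside, x towards the edge that meets the stop, z up.
- clamp_handle (a joint): Handle angle, grows as it is pressed down and outward. 0: open, rising outward (fixture -y) 1.09 rad above level. 0.97: its rigid stop, locked, 0.12 rad above level. Starts at 0 to 0.2, stays where left. At the grip point it takes 1 to 3 N, from about 0.46 on (foot on the boss) up to 10 N near 0.62, falling to little at the over-center point 0.85; beyond, it snaps to 0.97 by itself.
- handle_pivot (a point): Axis of the handle's hinge, above the spindle, at (0, 0, 148.5) mm of the fixture; the hinge axis is the fixture's x. Its frame is parallel to the fixture's.
- handle_grip (a point): Point on the centre line of the handle's straight round red grip (18 mm thick, from 60 to 140 mm out from the pivot), 105 mm out from the pivot: a good place to press from above.
- spindle: The clamp's upright spindle with a black rubber foot 20 mm across. It moves straight down onto the boss (at x = y = 0 of the fixture) as the handle is pressed: the foot's underside is 54 mm above the bench when open (boss top: 38 mm). The foot gives about 4 mm and presses with about 60 N when locked. Origin on its centre line, 55 mm above the foot's underside.
- gear: Loose steel gear wheel, 80 mm across, 30 mm high, a bystander. Origin under its centre.
- bearing: Loose steel bearing ring, 64 mm across, 18 mm high, a bystander. Origin under its centre.
- bushing: Loose brass bushing, 28 mm across, 20 mm high, standing on the fixture's deck beyond the stop, a bystander. Origin under its centre.
- wrench: Loose wrench lying on the bench, a bystander.
- screwdriver: Loose screwdriver lying on the bench, a bystander.
- oil: Blue oil bottle, 60 mm across, 150 mm high, a bystander. Origin under its centre.
- wood_block: Loose wooden block, 130 by 60 by 45 mm, a bystander. Origin under its centre.
Mind the look-alikes: they are no part of the job. Of the things that look like the cover, the smallest one is meant.

How it is judged:
On the way, in this order (a step that is already met when the one before it is completed fails the run):
1. the cover is home and pressed against the stop with at least 2 N for a moment, before the clamp bears on it (angle between the x axis of cover and the x axis of fixture, either way round below 0.04 rad and z of cover_center in the frame of fixture below 0.0225 m and contact force between stop and cover above 2 N and contact force between spindle and cover below 1 N), for 0.12 s.
2. the handle is past its over-center point and the spindle bears on the cover (value of joint clamp_handle above 0.93 rad and contact force between spindle and cover above 40 N), for 0.2 s.
At the end, for the whole second after the job is handed in: The cover is still home (touching the stop with more than 0.2 N, flat on the deck, square to it within 0.04 rad) and at rest, the handle stands locked at its stop (joint above 0.93), the spindle presses on the cover with more than 40 N, and the fingers touch nothing (all of step 2 and angle between the x axis of cover and the x axis of fixture, either way round below 0.04 rad and z of cover_center in the frame of fixture below 0.0225 m and contact force between stop and cover above 0.2 N and linear speed of cover below 0.01 m/s and contact force between the fingers and anything else below 0.5 N).
It fails at once if the cover is rammed: the robot presses on it with more than 20 N (contact force between any of the fingers, the arm and cover above 20 N).
It fails at once if the handle is forced: the robot presses on it with more than 35 N (contact force between any of the fingers, the arm and clamp_handle above 35 N).
It fails at once if a bystander is moved by more than 25 mm (distance of any of gear, bearing, bushing, wrench, screwdriver, oil, wood_block from where it was at the start of the episode above 0.025 m).
It also fails if it takes over 61 s, if anything falls off the work surface, if the arm or the gripper's body presses on something with over 40 N, if the wrist force passes 120 N, or if a joint passes its speed limit or range.

## Working session

There is one attempt and no reset: what is moved stays moved. The work goes in short steps, Python scripts to look and compute and a shell command to move; the robot and the scene stay as the last step left them, time stands still between calls to the robot, and variables do not carry over. Pictures are saved under pics/ and viewed, at most 10 in all, crops included, and the job is handed in when it is done.

```bash
mkdir -p pics; ls; python3 - <<'E'
from cell import *
import cv2,pickle
for n in("scene","side"):
    d=get_image(n);pickle.dump(d,open(n+".pkl","wb"));cv2.imwrite(f"pics/{n}0.png",d["frame"]);print(n,d["vfov"],d["cx"],d["cy"],d["view"].round(3).tolist() if hasattr(d["view"],"round") else d["view"])
print(get_state(),finger_overhang)
E
```

```text
pics
scene 46.261637037447116 314.22111123888556 199.0272836704253 [[-0.524, 0.852, 0.002, 0.288], [0.616, 0.38, -0.69, -0.22], [-0.588, -0.36, -0.724, 1.891], [0.0, 0.0, 0.0, 1.0]]
side 44.1832813309562 323.7191184730025 200.76511984693073 [[0.828, -0.56, 0.015, -0.463], [-0.3, -0.466, -0.832, 0.277], [0.473, 0.685, -0.554, 1.194], [0.0, 0.0, 0.0, 1.0]]
{'clock': 0.1, 'joints': array([ 1.09138276e+00,  3.00433840e-01,  1.52150017e+00,  6.64173544e-05,
        1.32070649e+00, -6.66017819e-02]), 'joint_velocities': array([-0.00103194,  0.00013919, -0.00241811,  0.0016799 , -0.00053112,
       -0.00086444]), 'effort': array([ 2.74390768e-03, -5.44383430e+01, -3.62369907e+01,  5.92501442e-05,
        3.08486276e-03,  9.36596848e-05]), 'tool_pos': array([0.22056172, 0.50364545, 0.25577597]), 'orientation': array([-6.43803364e-01, -3.07456580e+00,  1.55757427e-03]), 'ft_force': array([-0.21224811,  0.56239821,  0.64092788]), 'wrist_torque': array([0.00984257, 0.02582808, 0.0336692 ]), 'grip_force': 0.0, 'width': 1.001249023209226} 0.025
```

View pics/scene0.png

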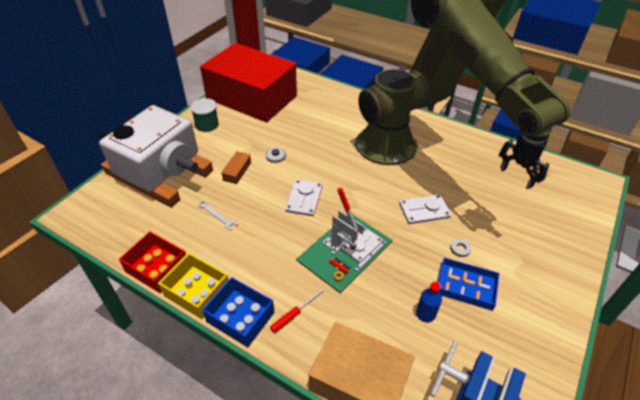

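View pics/side0.png

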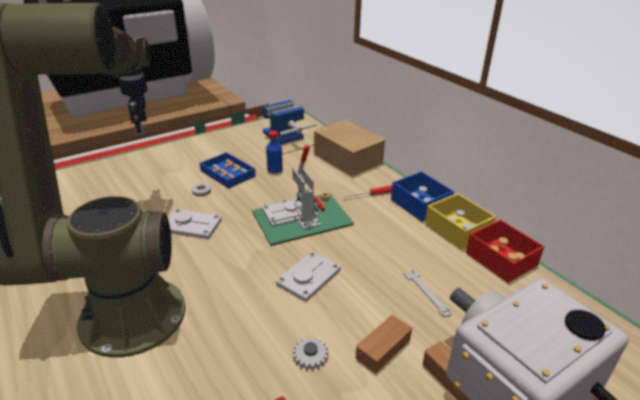

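The scene shows the green fixture plate around (345,250), with the cover between its rails at (355,243) and the stop and bushing at (340,268). The red handle rises to (343,192). The side view shows the fixture at (302,215). The two plates lying on the bench are look-alikes.

```bash
cat > h.py <<'E'
import numpy as np,cv2,pickle
def cam(d):
    f=d["frame"].shape[0]/2/np.tan(np.radians(d["vfov"])/2); return f,np.array(d["view"])
def ray(d,uv):
    f,V=cam(d); c=-V[:3,:3].T@V[:3,3]; return c,V[:3,:3].T@np.array([(uv[0]-d["cx"])/f,(uv[1]-d["cy"])/f,1])
def onz(d,uv,z):
    c,r=ray(d,uv); return c+r*(z-c[2])/r[2]
def proj(d,p):
    f,V=cam(d); q=V[:3,:3]@np.asarray(p)+V[:3,3]; return np.array([d["cx"]+f*q[0]/q[2],d["cy"]+f*q[1]/q[2]])
E
cat > m.py <<'E'
from h import *
for n,roi in (("scene",(290,180,400,300)),("side",(240,190,360,250))):
    d=pickle.load(open(n+".pkl","rb"));im=d["frame"];h=cv2.cvtColor(im,cv2.COLOR_BGR2HSV)
    m=cv2.inRange(h,(50,70,25),(90,255,255));k=np.zeros_like(m);x0,y0,x1,y1=roi;k[y0:y1,x0:x1]=m[y0:y1,x0:x1]
    pts=cv2.findNonZero(k);hull=cv2.convexHull(pts)
    # project hull to deck plane then min-area rect
    P=np.array([onz(d,p[0],.012)[:2] for p in hull],np.float32)
    r=cv2.minAreaRect(P*1000);print(n,r)
    print(cv2.boxPoints(r).round(1).tolist())
    x0-=10;y0-=10
    z=cv2.resize(im[y0:y1,x0:x1],None,fx=5,fy=5,interpolation=cv2.INTER_CUBIC) ;cv2.imwrite(f"pics/{n}_crop.png",z[:600,:800]);print(x0,y0)
E
python3 m.py
```

```text
scene ((559.1029663085938, 120.99104309082031), (180.7242889404297, 268.3299560546875), 79.1454086303711)
[[410.29998779296875, 57.5], [673.9000244140625, 7.0], [707.9000244140625, 184.5], [444.3999938964844, 235.0]]
280 170
side ((551.9135131835938, 109.38956451416016), (179.2638397216797, 261.38836669921875), 79.29255676269531)
[[406.79998779296875, 45.599998474121094], [663.7000122070312, -3.0], [697.0, 173.1999969482422], [440.1000061035156, 221.6999969482422]]
230 180
```

View pics/scene_crop.png

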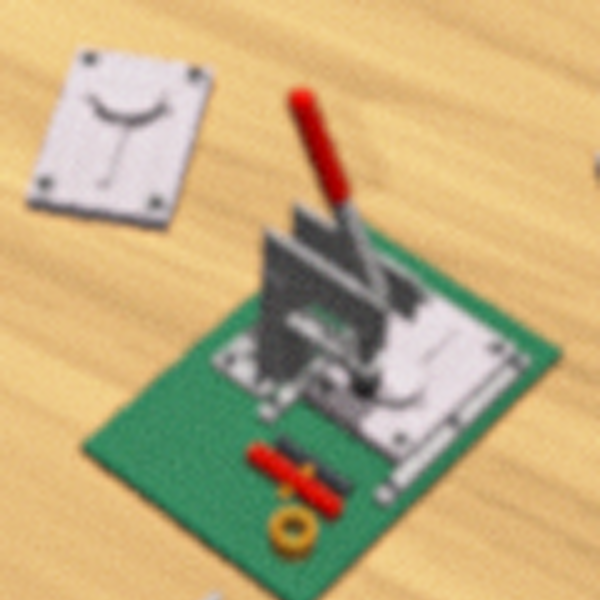

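The crop is offset by (280,170) at 5x. The outer end of the +y rail is at about crop (385,495) and its start at (525,360). The red stop runs from (250,455) to (340,510), with the dark nose behind it. The cover's -x edge is beneath the clamp head at the upper right, and the red handle runs from (302,97) to (343,200).

```bash
cat > m2.py <<'E'
from h import *
S=pickle.load(open("scene.pkl","rb"));D=pickle.load(open("side.pkl","rb"))
o=np.array([280,170])
for nm,p,z in (("railend top",(385,490),.022),("railstart",(525,357),.022),("stopL",(258,452),.026),("stopR",(335,508),.026),("noseL",(280,443),.023),("noseR",(350,488),.023),("cov +x+y",(400,458),.026),("cov -x+y",(518,350),.026),("bush",(295,525),.032)):
    print(nm,(onz(S,o+np.array(p)/5,z)*1000).round(1)[:2])
def ends(d,roi):
    h=cv2.cvtColor(d["frame"],cv2.COLOR_BGR2HSV);m=cv2.inRange(h,(0,150,60),(8,255,255))|cv2.inRange(h,(172,150,60),(180,255,255))
    x0,y0,x1,y1=roi;k=np.zeros_like(m);k[y0:y1,x0:x1]=m[y0:y1,x0:x1]
    p=cv2.findNonZero(k)[:,0].astype(float);c=p.mean(0);v=np.linalg.svd(p-c)[2][0];v*=np.sign(v[1]);t=(p-c)@v;return c+v*t.min(),c,c+v*t.max()
for a,b in zip(ends(S,(330,180,356,216)),ends(D,(296,140,315,166))):
    c1,r1=ray(S,a);c2,r2=ray(D,b);A=np.c_[r1,-r2];t=np.linalg.lstsq(A,c2-c1,rcond=None)[0];q1=c1+t[0]*r1;q2=c2+t[1]*r2
    print(a.round(1),b.round(1),((q1+q2)/2*1000).round(1),"gap",np.linalg.norm(q1-q2)*1000)
E
python3 m2.py
```

```text
railend top [609.3 192.2]
railstart [469.1 220.4]
stopL [628.2 112.2]
stopR [639.9 173.5]
noseL [613.  119.5]
noseR [620.  173.3]
cov +x+y [585.7 189.9]
cov -x+y [469.3 215. ]
bush [667.3 160.6]
[338.9 187.6] [306.7 145.7] [554.3  84.7 269.5] gap 1.4284714887118088
[343.4 198.9] [304.9 152.7] [559.5 103.7 237.6] gap 2.1180907170110594
[347.7 209.7] [302.7 160.9] [561.7 120.6 202.8] gap 3.33530331651409
```

View pics/side_crop.png

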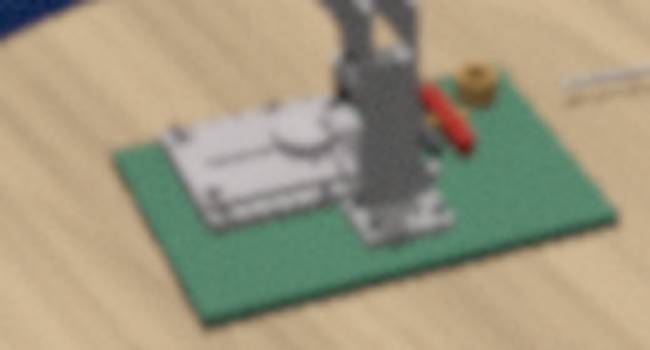

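```bash
python3 -m creep '[{"hand":0,"wz":-0.11},{"hand":0,"wz":-0.11},{"x":-1.9,"y":-1.95},{"x":-1.9,"y":-1.95},{"x":-1.9,"y":-1.95},{"x":-1.9,"y":-1.95},{"x":-1.9,"y":-1.95},{"x":-1.9,"y":-1.95},{"x":-1.9,"y":-1.95},{"x":-1.9,"y":-1.95},{"x":-1.9,"y":-1.95},{"x":-1.9,"y":-1.95},{"x":-1.9,"y":-1.95},{"x":-1.9,"y":-1.95},{"x":-1.9,"y":-1.95},{"x":-1.9,"y":-1.95},{},{}]' 40
cat > where.py <<'E'
from cell import get_state
import numpy as np
from scipy.spatial.transform import Rotation as R
s=get_state();p=s["tool_pos"];a=np.radians(-11);ex=np.array([np.cos(a),np.sin(a)]);ey=np.array([-ex[1],ex[0]])
r=p[:2]-[.568,.153];M=R.from_rotvec(s["orientation"]).as_matrix();f=s["ft_force"]
print("t",s["clock"],"fix mm",(r@ex*1e3).round(1),(r@ey*1e3).round(1),"z",(p[2]*1e3).round(1),"ytool deg",np.degrees(np.arctan2(M[1,1],M[0,1])).round(2),"F fix",(f[:2]@ex).round(2),(f[:2]@ey).round(2),f[2].round(2),"w",s["width"])
E
python3 where.py
```

```text
t 0.1 fix mm -408.0 277.9 z 255.8 ytool deg 66.35 F fix -0.32 0.51 0.64 w 1.001249023209226invalid input at $[0]: expected keys hand, x, y, z, wx, wy, wz
```

```bash
python3 -m creep '[{"hand":0,"x":0,"y":0,"z":0,"wx":0,"wy":0,"wz":-0.11},{"hand":0,"x":0,"y":0,"z":0,"wx":0,"wy":0,"wz":-0.11},{"hand":0,"x":-1.9,"y":-1.95,"z":0,"wx":0,"wy":0,"wz":0},{"hand":0,"x":-1.9,"y":-1.95,"z":0,"wx":0,"wy":0,"wz":0},{"hand":0,"x":-1.9,"y":-1.95,"z":0,"wx":0,"wy":0,"wz":0},{"hand":0,"x":-1.9,"y":-1.95,"z":0,"wx":0,"wy":0,"wz":0},{"hand":0,"x":-1.9,"y":-1.95,"z":0,"wx":0,"wy":0,"wz":0},{"hand":0,"x":-1.9,"y":-1.95,"z":0,"wx":0,"wy":0,"wz":0},{"hand":0,"x":-1.9,"y":-1.95,"z":0,"wx":0,"wy":0,"wz":0},{"hand":0,"x":-1.9,"y":-1.95,"z":0,"wx":0,"wy":0,"wz":0},{"hand":0,"x":-1.9,"y":-1.95,"z":0,"wx":0,"wy":0,"wz":0},{"hand":0,"x":-1.9,"y":-1.95,"z":0,"wx":0,"wy":0,"wz":0},{"hand":0,"x":-1.9,"y":-1.95,"z":0,"wx":0,"wy":0,"wz":0},{"hand":0,"x":-1.9,"y":-1.95,"z":0,"wx":0,"wy":0,"wz":0},{"hand":0,"x":-1.9,"y":-1.95,"z":0,"wx":0,"wy":0,"wz":0},{"hand":0,"x":-1.9,"y":-1.95,"z":0,"wx":0,"wy":0,"wz":0},{"hand":0,"x":0,"y":0,"z":0,"wx":0,"wy":0,"wz":0},{"hand":0,"x":0,"y":0,"z":0,"wx":0,"wy":0,"wz":0}]' 40
python3 where.py
python3 - <<'E'
from cell import *
import cv2,pickle
d=get_image("wrist");pickle.dump(d,open("wrist.pkl","wb"));cv2.imwrite("pics/wrist1.png",d["frame"])
E
```

```text
clock: 1.6
tool_pos: [0.4297, 0.184, 0.256]
orientation: [-0.306, -3.126, 0.0]
ft_force: [-1.0, -0.1, -0.2]
width: 0.001
grip_force: 0.0
t 1.6 fix mm -141.7 4.1 z 256.0 ytool deg 78.82 F fix -0.98 -0.28 -0.17 w 0.0014603608912127518
```

View pics/wrist1.png

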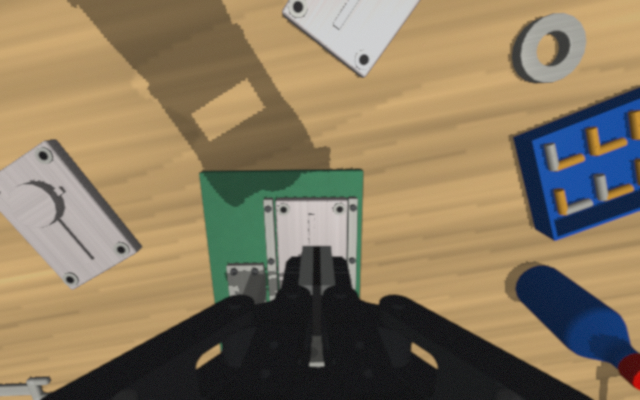

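The wrist view looks back along fixture -x. The plate's -x edge runs from (201,171) to (363,169), and the cover's -x corners are at (275,199) and (349,199). The closed fingers are at (316,260).

```bash
python3 - <<'E'
from h import *
d=pickle.load(open("wrist.pkl","rb"));a=np.radians(-11);E=np.array([[np.cos(a),np.sin(a)],[-np.sin(a),np.cos(a)]])
for n,p,z in (("pl-",(201,171),.012),("pl+",(363,169),.012),("c-",(275,199),.026),("c+",(349,199),.026),("rail-",(265,199),.022),("rail+",(357,197),.022)):
    w=onz(d,p,z)*1000; print(n,w.round(1)[:2],"fix",(E@(w[:2]-[568,153])).round(1))
E
```

```text
pl- [407.4  57.5] fix [-139.5 -124.4]
pl+ [440.  234.4] fix [-141.2   55.5]
c- [451.1 133.3] fix [-111.   -41.6]
c+ [466.8 212.8] fix [-110.7   39.4]
rail- [450.1 121.7] fix [-109.8  -53.2]
rail+ [467.5 222.1] fix [-111.8   48.6]
```

```bash
python3 -m creep '[{"hand":0,"x":0,"y":-0.5,"z":3,"wx":0,"wy":0,"wz":0},{"hand":0,"x":0,"y":0,"z":3,"wx":0,"wy":0,"wz":0},{"hand":0,"x":0,"y":0,"z":3,"wx":0,"wy":0,"wz":0},{"hand":0,"x":0,"y":0,"z":3,"wx":0,"wy":0,"wz":0},{"hand":0,"x":0,"y":0,"z":3,"wx":0,"wy":0,"wz":0},{"hand":0,"x":0,"y":0,"z":3,"wx":0,"wy":0,"wz":0},{"hand":0,"x":0,"y":0,"z":2,"wx":0,"wy":0,"wz":0},{"hand":0,"x":0,"y":0,"z":1.2,"wx":0,"wy":0,"wz":0},{"hand":0,"x":0,"y":0,"z":0,"wx":0,"wy":0,"wz":0},{"hand":0,"x":0,"y":0,"z":0,"wx":0,"wy":0,"wz":0}]'; python3 where.py
python3 -m creep '[{"hand":0,"x":-0.3,"y":0,"z":0,"wx":0,"wy":0,"wz":0},{"hand":0,"x":-0.3,"y":0,"z":0,"wx":0,"wy":0,"wz":0},{"hand":0,"x":-0.2,"y":0,"z":0,"wx":0,"wy":0,"wz":0},{"hand":0,"x":-0.2,"y":0,"z":0,"wx":0,"wy":0,"wz":0},{"hand":0,"x":-0.2,"y":0,"z":0,"wx":0,"wy":0,"wz":0},{"hand":0,"x":-0.2,"y":0,"z":0,"wx":0,"wy":0,"wz":0},{"hand":0,"x":-0.2,"y":0,"z":0,"wx":0,"wy":0,"wz":0}]'; python3 where.py
```

```text
clock: 2.48
tool_pos: [0.428, 0.1806, 0.0442]
orientation: [-0.301, -3.126, 0.001]
ft_force: [-0.1, -0.2, 0.5]
width: -0.001
grip_force: 0.0
t 2.4833 fix mm -142.7 0.4 z 44.2 ytool deg 79.02 F fix -0.09 -0.26 0.47 w -0.0014105665937040822
clock: 3.07
tool_pos: [0.4444, 0.1768, 0.0444]
orientation: [0.303, 3.127, 0.0]
ft_force: [0.0, 0.5, -0.1]
width: -0.001
grip_force: 0.0
t 3.0667 fix mm -125.9 -0.2 z 44.4 ytool deg 78.95 F fix -0.08 0.54 -0.13 w -0.0007997558114193006
```

```bash
python3 -m creep '[{"hand":0,"x":-0.1,"y":0,"z":0,"wx":0,"wy":0,"wz":0},{"hand":0,"x":-0.1,"y":0,"z":0,"wx":0,"wy":0,"wz":0},{"hand":0,"x":-0.1,"y":0,"z":0,"wx":0,"wy":0,"wz":0},{"hand":0,"x":-0.1,"y":0,"z":0,"wx":0,"wy":0,"wz":0},{"hand":0,"x":-0.1,"y":0,"z":0,"wx":0,"wy":0,"wz":0},{"hand":0,"x":-0.1,"y":0,"z":0,"wx":0,"wy":0,"wz":0},{"hand":0,"x":-0.1,"y":0,"z":0,"wx":0,"wy":0,"wz":0},{"hand":0,"x":-0.1,"y":0,"z":0,"wx":0,"wy":0,"wz":0},{"hand":0,"x":-0.1,"y":0,"z":0,"wx":0,"wy":0,"wz":0},{"hand":0,"x":-0.1,"y":0,"z":0,"wx":0,"wy":0,"wz":0}]'; python3 where.py
python3 -m creep '[{"hand":0,"x":-0.1,"y":0,"z":0,"wx":0,"wy":0,"wz":0},{"hand":0,"x":-0.1,"y":0,"z":0,"wx":0,"wy":0,"wz":0},{"hand":0,"x":-0.1,"y":0,"z":0,"wx":0,"wy":0,"wz":0},{"hand":0,"x":-0.1,"y":0,"z":0,"wx":0,"wy":0,"wz":0},{"hand":0,"x":-0.1,"y":0,"z":0,"wx":0,"wy":0,"wz":0},{"hand":0,"x":-0.1,"y":0,"z":0,"wx":0,"wy":0,"wz":0},{"hand":0,"x":-0.1,"y":0,"z":0,"wx":0,"wy":0,"wz":0},{"hand":0,"x":-0.1,"y":0,"z":0,"wx":0,"wy":0,"wz":0}]'; python3 where.py
python3 - <<'E'
from cell import *
import cv2,pickle
d=get_image("scene");pickle.dump(d,open("scene2.pkl","wb"));cv2.imwrite("pics/scene2.png",cv2.resize(d["frame"][200:300,290:400],None,fx=5,fy=5,interpolation=cv2.INTER_CUBIC))
E
```

```text
clock: 3.9
tool_pos: [0.4535, 0.1751, 0.0442]
orientation: [-0.302, -3.126, 0.0]
ft_force: [-5.6, 0.9, 4.3]
width: 0.001
grip_force: 2.7
t 3.9 fix mm -116.6 -0.2 z 44.2 ytool deg 78.96 F fix -5.65 -0.17 4.31 w 0.0007863657756265505
clock: 4.57
tool_pos: [0.4613, 0.1735, 0.0442]
orientation: [-0.302, -3.126, 0.0]
ft_force: [-5.5, 2.1, 4.0]
width: -0.004
grip_force: 2.8
t 4.5667 fix mm -108.7 -0.2 z 44.2 ytool deg 78.96 F fix -5.77 0.99 4.04 w -0.004025395357255926
```

View pics/scene2.png

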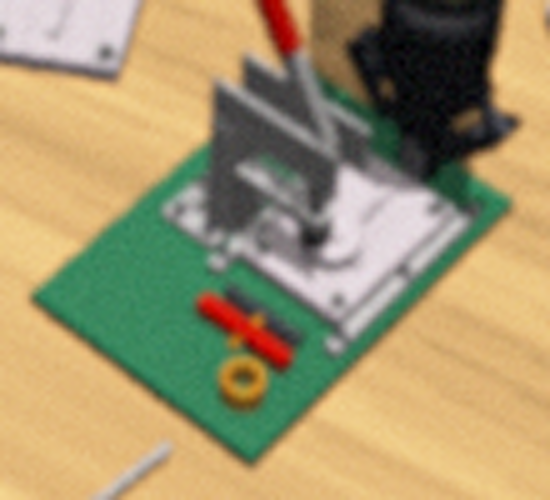

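The picture shows the cover pushed in part way. Its front +y corner is at crop (338,325), and the nose's cover-side top edge runs from (235,285) to (300,330). The crop is offset by (290,200) at 5x.

```bash
python3 - <<'E'
from h import *
d=pickle.load(open("scene2.pkl","rb"));a=np.radians(-11);E=np.array([[np.cos(a),np.sin(a)],[-np.sin(a),np.cos(a)]])
for n,p,z in (("cov",(338,325),.026),("n1",(235,285),.023),("n2",(300,330),.023)):
    w=onz(d,np.array([290,200])+np.array(p)/5,z)*1000; print(n,"fix",(E@(w[:2]-[568,153])).round(1))
E
```

```text
cov fix [25.5 42.2]
n1 fix [ 43.7 -26. ]
n2 fix [42.6 26.1]
```

```bash
python3 -m creep '[{"hand":0,"x":-0.1,"y":0,"z":0,"wx":0,"wy":0,"wz":0},{"hand":0,"x":-0.1,"y":0,"z":0,"wx":0,"wy":0,"wz":0},{"hand":0,"x":-0.1,"y":0,"z":0,"wx":0,"wy":0,"wz":0},{"hand":0,"x":-0.1,"y":0,"z":0,"wx":0,"wy":0,"wz":0}]'; python3 where.py
```

```text
clock: 4.95
tool_pos: [0.4653, 0.1727, 0.0442]
orientation: [-0.302, -3.126, 0.0]
ft_force: [-5.7, 1.6, 3.6]
width: -0.001
grip_force: 2.7
t 4.95 fix mm -104.5 -0.2 z 44.2 ytool deg 78.96 F fix -5.95 0.52 3.58 w -0.0014891386222128714
```

```bash
python3 -m creep '[{"hand":0,"x":-0.1,"y":0,"z":0,"wx":0,"wy":0,"wz":0},{"hand":0,"x":-0.1,"y":0,"z":0,"wx":0,"wy":0,"wz":0},{"hand":0,"x":-0.1,"y":0,"z":0,"wx":0,"wy":0,"wz":0},{"hand":0,"x":-0.1,"y":0,"z":0,"wx":0,"wy":0,"wz":0},{"hand":0,"x":-0.1,"y":0,"z":0,"wx":0,"wy":0,"wz":0},{"hand":0,"x":-0.1,"y":0,"z":0,"wx":0,"wy":0,"wz":0}]'; python3 where.py
for i in 1 2 3; do python3 -m creep '[{"hand":0,"x":-0.04,"y":0,"z":0,"wx":0,"wy":0,"wz":0},{"hand":0,"x":-0.04,"y":0,"z":0,"wx":0,"wy":0,"wz":0}]' | grep force; done; python3 where.py
```

```text
clock: 5.45
tool_pos: [0.4712, 0.1716, 0.0442]
orientation: [-0.302, -3.126, 0.0]
ft_force: [-5.3, 1.2, 3.0]
width: -0.0
grip_force: 2.7
t 5.45 fix mm -98.5 -0.2 z 44.2 ytool deg 78.96 F fix -5.43 0.13 3.02 w -0.0003522925525139295
ft_force: [-4.7, 0.5, 3.8]
grip_force: 2.7
ft_force: [-5.0, 1.7, 4.4]
grip_force: 2.7
ft_force: [-5.1, 2.4, 3.6]
grip_force: 2.7
t 5.95 fix mm -96.1 -0.2 z 44.2 ytool deg 78.96 F fix -5.49 1.42 3.6 w 0.0004027664171265851
```

```bash
python3 -m creep '[{"hand":0,"x":-0.03,"y":0,"z":0,"wx":0,"wy":0,"wz":0},{"hand":0,"x":-0.03,"y":0,"z":0,"wx":0,"wy":0,"wz":0},{"hand":0,"x":-0.03,"y":0,"z":0,"wx":0,"wy":0,"wz":0},{"hand":0,"x":-0.03,"y":0,"z":0,"wx":0,"wy":0,"wz":0}]' >/dev/null; python3 where.py
```

```text
t 6.2833 fix mm -94.9 -0.2 z 44.2 ytool deg 78.96 F fix -5.83 0.05 3.66 w -0.0014226024152644199
```

```bash
python3 -m creep '[{"hand":0,"x":-0.03,"y":0,"z":0,"wx":0,"wy":0,"wz":0},{"hand":0,"x":-0.03,"y":0,"z":0,"wx":0,"wy":0,"wz":0},{"hand":0,"x":-0.03,"y":0,"z":0,"wx":0,"wy":0,"wz":0}]' >/dev/null; python3 where.py
```

```text
t 6.5333 fix mm -94.1 -0.2 z 44.2 ytool deg 78.96 F fix -4.33 1.1 3.01 w 0.0017644461285050046
```

```bash
python3 -m creep '[{"hand":0,"x":-0.03,"y":0,"z":0,"wx":0,"wy":0,"wz":0},{"hand":0,"x":-0.03,"y":0,"z":0,"wx":0,"wy":0,"wz":0},{"hand":0,"x":-0.03,"y":0,"z":0,"wx":0,"wy":0,"wz":0}]' >/dev/null; python3 where.py
```

```text
t 6.7833 fix mm -93.2 -0.2 z 44.2 ytool deg 78.95 F fix -5.51 -1.14 3.21 w -0.0013260488763645135
```

```bash
python3 -m creep '[{"hand":0,"x":-0.03,"y":0,"z":0,"wx":0,"wy":0,"wz":0},{"hand":0,"x":-0.03,"y":0,"z":0,"wx":0,"wy":0,"wz":0},{"hand":0,"x":-0.03,"y":0,"z":0,"wx":0,"wy":0,"wz":0}]' >/dev/null; python3 where.py
```

```text
t 7.0333 fix mm -92.3 -0.2 z 44.2 ytool deg 78.96 F fix -5.61 0.51 3.14 w 0.002302444495691884
```

```bash
python3 -m creep '[{"hand":0,"x":-0.03,"y":0,"z":0,"wx":0,"wy":0,"wz":0},{"hand":0,"x":-0.03,"y":0,"z":0,"wx":0,"wy":0,"wz":0},{"hand":0,"x":-0.03,"y":0,"z":0,"wx":0,"wy":0,"wz":0}]' >/dev/null; python3 where.py
```

```text
t 7.2833 fix mm -91.4 -0.2 z 44.2 ytool deg 78.96 F fix -5.47 0.21 4.45 w -0.0013163442978228084
```

```bash
python3 -m creep '[{"hand":0,"x":-0.03,"y":0,"z":0,"wx":0,"wy":0,"wz":0},{"hand":0,"x":-0.03,"y":0,"z":0,"wx":0,"wy":0,"wz":0},{"hand":0,"x":-0.03,"y":0,"z":0,"wx":0,"wy":0,"wz":0}]' >/dev/null; python3 where.py
```

```text
t 7.5333 fix mm -90.5 -0.2 z 44.2 ytool deg 78.96 F fix -5.13 -0.31 2.7 w -0.00122342775035459
```

```bash
python3 -m creep '[{"hand":0,"x":-0.03,"y":0,"z":0,"wx":0,"wy":0,"wz":0},{"hand":0,"x":-0.03,"y":0,"z":0,"wx":0,"wy":0,"wz":0},{"hand":0,"x":-0.03,"y":0,"z":0,"wx":0,"wy":0,"wz":0}]' >/dev/null; python3 where.py
```

```text
t 7.7833 fix mm -89.5 -0.2 z 44.2 ytool deg 78.96 F fix -5.55 0.05 4.66 w 0.0002864395391580128
```

```bash
python3 -m creep '[{"hand":0,"x":-0.03,"y":0,"z":0,"wx":0,"wy":0,"wz":0},{"hand":0,"x":-0.03,"y":0,"z":0,"wx":0,"wy":0,"wz":0},{"hand":0,"x":-0.03,"y":0,"z":0,"wx":0,"wy":0,"wz":0}]' >/dev/null; python3 where.py
```

```text
t 8.0333 fix mm -88.7 -0.2 z 44.2 ytool deg 78.96 F fix -4.44 -0.57 3.93 w 0.0003992627234643987
```

```bash
python3 -m creep '[{"hand":0,"x":-0.03,"y":0,"z":0,"wx":0,"wy":0,"wz":0},{"hand":0,"x":-0.03,"y":0,"z":0,"wx":0,"wy":0,"wz":0}]' >/dev/null; python3 where.py
```

```text
t 8.2 fix mm -88.1 -0.2 z 44.2 ytool deg 78.96 F fix -5.54 -0.47 3.95 w -0.0017914813764194233
```

```bash
python3 -m creep '[{"hand":0,"x":-0.03,"y":0,"z":0,"wx":0,"wy":0,"wz":0},{"hand":0,"x":-0.03,"y":0,"z":0,"wx":0,"wy":0,"wz":0},{"hand":0,"x":-0.03,"y":0,"z":0,"wx":0,"wy":0,"wz":0}]' >/dev/null; python3 where.py
```

```text
t 8.45 fix mm -87.8 -0.2 z 44.1 ytool deg 78.96 F fix -11.57 -0.28 8.25 w 0.000471082663899663
```

Contact with the stop: the force rose from 5.5 to 11.6 N and the motion stalled. I'll hold here.

```bash
python3 -m creep '[{"hand":0,"x":0,"y":0,"z":0,"wx":0,"wy":0,"wz":0},{"hand":0,"x":0,"y":0,"z":0,"wx":0,"wy":0,"wz":0},{"hand":0,"x":0,"y":0,"z":0,"wx":0,"wy":0,"wz":0},{"hand":0,"x":0,"y":0,"z":0,"wx":0,"wy":0,"wz":0}]'>/dev/null; python3 where.py
```

```text
t 8.7833 fix mm -87.8 -0.2 z 44.1 ytool deg 78.96 F fix -11.68 -0.21 8.15 w -0.0006533164413363673
```

```bash
python3 -m creep '[{"hand":0,"x":0,"y":0,"z":0,"wx":0,"wy":0,"wz":0},{"hand":0,"x":0,"y":0,"z":0,"wx":0,"wy":0,"wz":0},{"hand":0,"x":0.03,"y":0,"z":0,"wx":0,"wy":0,"wz":0},{"hand":0,"x":0.03,"y":0,"z":0,"wx":0,"wy":0,"wz":0},{"hand":0,"x":0.03,"y":0,"z":0,"wx":0,"wy":0,"wz":0},{"hand":0,"x":0.03,"y":0,"z":0,"wx":0,"wy":0,"wz":0},{"hand":0,"x":0.1,"y":0,"z":0,"wx":0,"wy":0,"wz":0},{"hand":0,"x":0.3,"y":0,"z":0,"wx":0,"wy":0,"wz":0},{"hand":0,"x":1,"y":0,"z":0,"wx":0,"wy":0,"wz":0},{"hand":0,"x":1,"y":0,"z":0,"wx":0,"wy":0,"wz":0}]'>/dev/null; python3 where.py
python3 -m creep '[{"hand":0,"x":1,"y":0,"z":-2,"wx":0,"wy":0,"wz":0},{"hand":0,"x":0,"y":0,"z":-3,"wx":0,"wy":0,"wz":0},{"hand":0,"x":0,"y":0,"z":-3,"wx":0,"wy":0,"wz":0},{"hand":0,"x":0,"y":0,"z":-3,"wx":0,"wy":0,"wz":0},{"hand":0,"x":0,"y":0,"z":-3,"wx":0,"wy":0,"wz":0},{"hand":0,"x":0,"y":0,"z":-3,"wx":0,"wy":0,"wz":0},{"hand":0,"x":0,"y":0,"z":-3,"wx":0,"wy":0,"wz":0},{"hand":0,"x":0,"y":0,"z":-3,"wx":0,"wy":0,"wz":0},{"hand":0,"x":0,"y":0,"z":-2.5,"wx":0,"wy":0,"wz":0},{"hand":0,"x":0,"y":0,"z":0,"wx":0,"wy":0,"wz":0},{"hand":0,"x":0,"y":0,"z":0,"wx":0,"wy":0,"wz":0}]'>/dev/null; python3 where.py
python3 - <<'E'
from cell import *
import cv2
ims=[get_image(n)["frame"] for n in("scene","side")]
a=cv2.resize(ims[0][180:300,290:400],None,fx=3.5,fy=3.5,interpolation=cv2.INTER_CUBIC);b=cv2.resize(ims[1][130:250,240:360],None,fx=3.5,fy=3.5,interpolation=cv2.INTER_CUBIC)
cv2.imwrite("pics/both3.png",cv2.hconcat([a,b])[:, :800])
E
```

```text
t 9.6167 fix mm -112.7 -0.3 z 44.1 ytool deg 78.93 F fix -0.41 -0.08 0.29 w -0.0009800491130525378
t 10.5333 fix mm -122.5 -0.0 z 300.0 ytool deg 78.97 F fix 0.04 -0.44 0.04 w 0.0012633515604326883
```

View pics/both3.png

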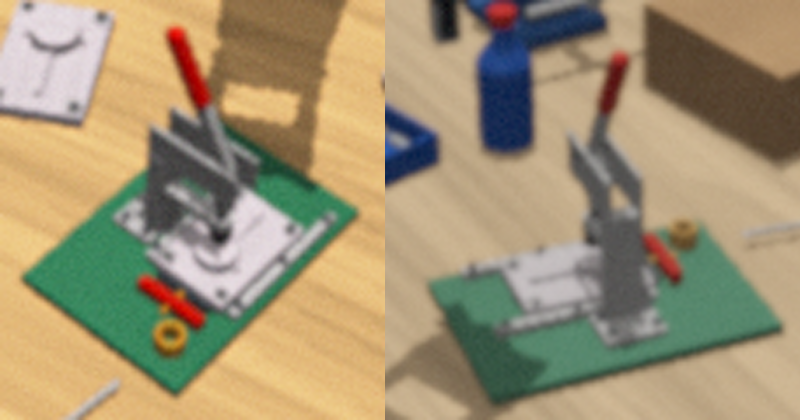

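The cover now sits against the dark nose at (190,290) in the left panel. The handle is still up, running from (178,35) to (205,100). Next I move above and inside the handle.

```bash
python3 -m creep '[{"hand":0,"x":-2,"y":-0.4,"z":0,"wx":0,"wy":0,"wz":0},{"hand":0,"x":-2,"y":-0.4,"z":0,"wx":0,"wy":0,"wz":0},{"hand":0,"x":-2,"y":-0.4,"z":0,"wx":0,"wy":0,"wz":0},{"hand":0,"x":-2,"y":-0.4,"z":0,"wx":0,"wy":0,"wz":0},{"hand":0,"x":-2,"y":-0.4,"z":0,"wx":0,"wy":0,"wz":0},{"hand":0,"x":-2,"y":-0.4,"z":0,"wx":0,"wy":0,"wz":0},{"hand":0,"x":0,"y":0,"z":0.8,"wx":0,"wy":0,"wz":0},{"hand":0,"x":0,"y":0,"z":0.8,"wx":0,"wy":0,"wz":0},{"hand":0,"x":0,"y":0,"z":0.8,"wx":0,"wy":0,"wz":0},{"hand":0,"x":0,"y":0,"z":0,"wx":0,"wy":0,"wz":0}]'>/dev/null; python3 where.py
```

```text
t 11.4667 fix mm -3.2 -24.2 z 272.7 ytool deg 78.98 F fix -0.4 0.23 0.02 w -0.00723581016833943
```

```bash
python3 -m creep '[{"hand":0,"x":-0.3,"y":-0.2,"z":0.1,"wx":0,"wy":0,"wz":0},{"hand":0,"x":0,"y":-0.2,"z":0.1,"wx":0,"wy":0,"wz":0},{"hand":0,"x":0,"y":-0.2,"z":0.1,"wx":0,"wy":0,"wz":0},{"hand":0,"x":0,"y":-0.2,"z":0.1,"wx":0,"wy":0,"wz":0},{"hand":0,"x":0,"y":-0.2,"z":0.1,"wx":0,"wy":0,"wz":0}]'>/dev/null; python3 where.py
python3 -m creep '[{"hand":0,"x":0,"y":-0.2,"z":0.1,"wx":0,"wy":0,"wz":0},{"hand":0,"x":0,"y":-0.2,"z":0.1,"wx":0,"wy":0,"wz":0},{"hand":0,"x":0,"y":-0.2,"z":0.1,"wx":0,"wy":0,"wz":0}]'>/dev/null; python3 where.py
```

```text
t 11.8833 fix mm 1.0 -34.5 z 270.5 ytool deg 78.95 F fix -0.57 0.08 0.19 w 0.0005690212817416365
t 12.1333 fix mm 1.1 -40.5 z 267.3 ytool deg 78.95 F fix 0.59 0.83 0.66 w -0.0001061686353728615
```

```bash
python3 -m creep '[{"hand":0,"x":0,"y":-0.27,"z":0.26,"wx":0,"wy":0,"wz":0},{"hand":0,"x":0,"y":-0.27,"z":0.26,"wx":0,"wy":0,"wz":0},{"hand":0,"x":0,"y":-0.27,"z":0.26,"wx":0,"wy":0,"wz":0}]'>/dev/null; python3 where.py
python3 -m creep '[{"hand":0,"x":0,"y":-0.25,"z":0.26,"wx":0,"wy":0,"wz":0},{"hand":0,"x":0,"y":-0.25,"z":0.26,"wx":0,"wy":0,"wz":0},{"hand":0,"x":0,"y":-0.25,"z":0.26,"wx":0,"wy":0,"wz":0}]'>/dev/null; python3 where.py
python3 - <<'E'
from cell import *
import cv2
ims=[get_image(n)["frame"] for n in("scene","side")]
a=cv2.resize(ims[0][160:280,290:400],None,fx=3.5,fy=3.5,interpolation=cv2.INTER_CUBIC);b=cv2.resize(ims[1][110:230,240:360],None,fx=3.5,fy=3.5,interpolation=cv2.INTER_CUBIC)
cv2.imwrite("pics/both4.png",cv2.hconcat([a,b])[:, :800])
E
```

```text
t 12.3833 fix mm 1.0 -48.7 z 259.2 ytool deg 78.95 F fix 1.02 0.57 0.62 w -0.002888772410447646
t 12.6333 fix mm 1.0 -56.1 z 251.4 ytool deg 78.95 F fix -0.22 0.38 1.71 w -0.0026229636709935583
```

View pics/both4.png

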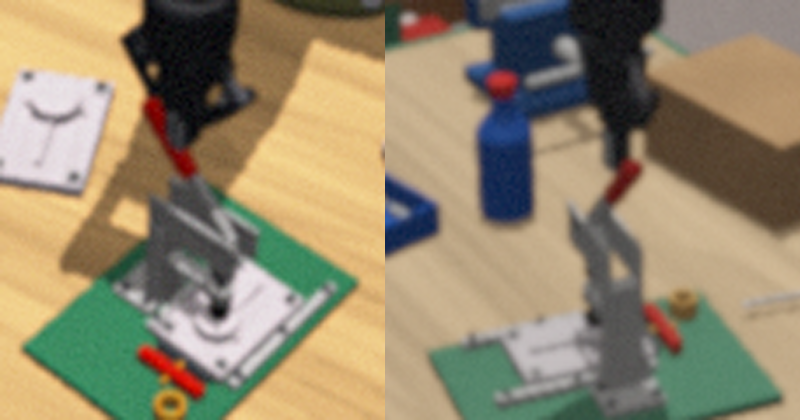

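The fingertips rest on the red grip at (180,150) in the left panel, and the handle has come partly down. I'll continue along the arc.

```bash
python3 -m creep '[{"hand":0,"x":0,"y":-0.27,"z":0.29,"wx":0,"wy":0,"wz":0},{"hand":0,"x":0,"y":-0.27,"z":0.29,"wx":0,"wy":0,"wz":0},{"hand":0,"x":0,"y":-0.27,"z":0.29,"wx":0,"wy":0,"wz":0},{"hand":0,"x":0,"y":-0.27,"z":0.29,"wx":0,"wy":0,"wz":0}]'>/dev/null; python3 where.py
python3 -m creep '[{"hand":0,"x":0,"y":-0.18,"z":0.26,"wx":0,"wy":0,"wz":0},{"hand":0,"x":0,"y":-0.18,"z":0.26,"wx":0,"wy":0,"wz":0},{"hand":0,"x":0,"y":-0.18,"z":0.26,"wx":0,"wy":0,"wz":0}]'>/dev/null; python3 where.py
```

```text
t 13.0667 fix mm 1.0 -67.0 z 239.8 ytool deg 78.96 F fix -0.44 -0.41 1.19 w 0.003544677139923067
t 13.3167 fix mm 1.2 -72.2 z 232.4 ytool deg 78.95 F fix -1.39 -0.88 6.84 w 0.0025331025082011883
```

```bash
python3 -m creep '[{"hand":0,"x":0,"y":-0.15,"z":0.24,"wx":0,"wy":0,"wz":0},{"hand":0,"x":0,"y":-0.15,"z":0.24,"wx":0,"wy":0,"wz":0},{"hand":0,"x":0,"y":-0.13,"z":0.24,"wx":0,"wy":0,"wz":0}]'>/dev/null; python3 where.py
python3 -m creep '[{"hand":0,"x":0,"y":-0.12,"z":0.25,"wx":0,"wy":0,"wz":0},{"hand":0,"x":0,"y":-0.12,"z":0.25,"wx":0,"wy":0,"wz":0},{"hand":0,"x":0,"y":-0.1,"z":0.25,"wx":0,"wy":0,"wz":0}]'>/dev/null; python3 where.py
```

```text
t 13.5667 fix mm 1.3 -76.5 z 225.8 ytool deg 78.95 F fix -1.02 -1.66 10.14 w 0.003196098706222286
t 13.8167 fix mm 1.5 -80.0 z 218.5 ytool deg 78.95 F fix -0.17 -4.13 9.87 w 0.0008017609606357344
```

Going well, and the peak is passed. I'll continue in small steps until it snaps.

```bash
python3 -m creep '[{"hand":0,"x":0,"y":-0.1,"z":0.2,"wx":0,"wy":0,"wz":0},{"hand":0,"x":0,"y":-0.1,"z":0.2,"wx":0,"wy":0,"wz":0},{"hand":0,"x":0,"y":-0.1,"z":0.2,"wx":0,"wy":0,"wz":0}]'>/dev/null; python3 where.py
```

```text
t 14.0667 fix mm 1.4 -82.9 z 212.1 ytool deg 78.95 F fix 1.06 0.96 4.96 w -0.0013598400438031494
```

```bash
python3 -m creep '[{"hand":0,"x":0,"y":-0.07,"z":0.2,"wx":0,"wy":0,"wz":0},{"hand":0,"x":0,"y":-0.07,"z":0.2,"wx":0,"wy":0,"wz":0}]'>/dev/null; python3 where.py
```

```text
t 14.2333 fix mm 1.3 -84.4 z 207.9 ytool deg 78.95 F fix 1.38 -1.23 2.66 w 0.008593830626415506
```

```bash
python3 -m creep '[{"hand":0,"x":0,"y":-0.04,"z":0.15,"wx":0,"wy":0,"wz":0},{"hand":0,"x":0,"y":-0.04,"z":0.15,"wx":0,"wy":0,"wz":0}]'>/dev/null; python3 where.py
```

```text
t 14.4 fix mm 1.0 -85.1 z 204.4 ytool deg 78.95 F fix 0.04 -0.1 1.87 w 0.000466840724309446
```

```bash
python3 -m creep '[{"hand":0,"x":0,"y":-0.03,"z":0.12,"wx":0,"wy":0,"wz":0},{"hand":0,"x":0,"y":0,"z":0,"wx":0,"wy":0,"wz":0}]'>/dev/null; python3 where.py
python3 - <<'E'
from cell import *
import cv2
ims=[get_image(n)["frame"] for n in("scene","side")]
a=cv2.resize(ims[0][160:280,290:400],None,fx=3.5,fy=3.5,interpolation=cv2.INTER_CUBIC);b=cv2.resize(ims[1][110:230,240:360],None,fx=3.5,fy=3.5,interpolation=cv2.INTER_CUBIC)
cv2.imwrite("pics/both5.png",cv2.hconcat([a,b])[:, :800])
E
```

```text
t 14.5667 fix mm 0.7 -85.3 z 202.8 ytool deg 78.95 F fix -0.38 -0.42 0.3 w -0.0017205801627471632
```

View pics/both5.png

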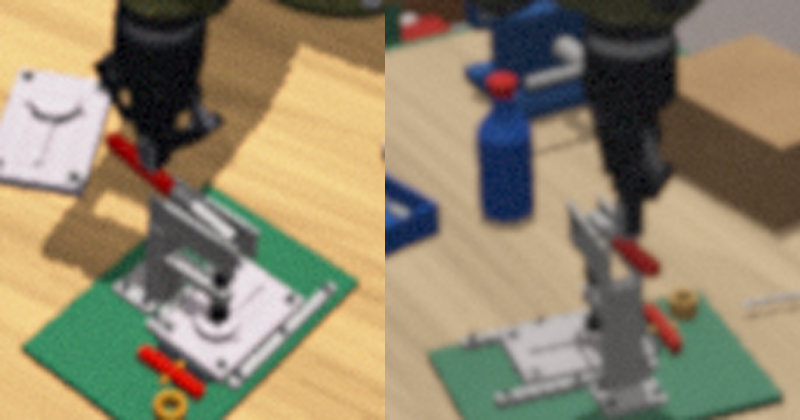

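The handle now looks nearly level: the grip runs from (110,140) to (180,190) on the left, with force near zero. I'll retract and measure its angle.

```bash
python3 -m creep '[{"hand":0,"x":0,"y":0.2,"z":-1,"wx":0,"wy":0,"wz":0},{"hand":0,"x":0,"y":0,"z":-2,"wx":0,"wy":0,"wz":0},{"hand":0,"x":0,"y":0,"z":-3,"wx":0,"wy":0,"wz":0},{"hand":0,"x":0,"y":0,"z":-3,"wx":0,"wy":0,"wz":0},{"hand":0,"x":0,"y":0,"z":-2,"wx":0,"wy":0,"wz":0},{"hand":0,"x":0,"y":0,"z":0,"wx":0,"wy":0,"wz":0},{"hand":0,"x":0,"y":0,"z":0,"wx":0,"wy":0,"wz":0}]'>/dev/null; python3 where.py
cat > ang.py <<'E'
from h import *
from cell import get_image
S=get_image("scene");D=get_image("side")
def ends(d,roi):
    h=cv2.cvtColor(d["frame"],cv2.COLOR_BGR2HSV);m=cv2.inRange(h,(0,150,60),(8,255,255))|cv2.inRange(h,(172,150,60),(180,255,255))
    x0,y0,x1,y1=roi;k=np.zeros_like(m);k[y0:y1,x0:x1]=m[y0:y1,x0:x1]
    n,l,st,_=cv2.connectedComponentsWithStats(k);i=1+st[1:,4].argmax()
    p=np.argwhere(l==i)[:,::-1].astype(float);c=p.mean(0);v=np.linalg.svd(p-c)[2][0];v*=np.sign(v[1]);t=(p-c)@v;return c+v*t.min(),c,c+v*t.max()
A=ends(S,(310,190,350,225));B=ends(D,(300,170,325,192))
a=np.radians(-11);E=np.array([[np.cos(a),np.sin(a)],[-np.sin(a),np.cos(a)]])
def tri(a,b):
    c1,r1=ray(S,a);c2,r2=ray(D,b);t=np.linalg.lstsq(np.c_[r1,-r2],c2-c1,rcond=None)[0];q=(c1+t[0]*r1+c2+t[1]*r2)*500
    return np.r_[E@(q[:2]-[568,153]),q[2]].round(1),np.linalg.norm(c1+t[0]*r1-c2-t[1]*r2)*1e3
print(A,B)
for i,j in ((0,2),(1,1),(2,0)): print(tri(A[i],B[j]))
cv2.imwrite("pics/both6.png",cv2.hconcat([cv2.resize(f,None,fx=3.5,fy=3.5,interpolation=cv2.INTER_CUBIC) for f in (S["frame"][160:280,290:400],D["frame"][110:230,240:355])]))
E
python3 ang.py
```

```text
t 15.25 fix mm 1.1 -83.0 z 314.9 ytool deg 78.96 F fix 0.2 0.25 -0.61 w -0.004478939475606512
(array([320.03743171, 200.94859229]), array([328.95121951, 207.43902439]), array([337.98679555, 214.01813465])) (array([306.33864802, 179.66334664]), array([311.61016949, 184.96610169]), array([316.80901498, 190.19575017]))
(array([   1.1, -140. ,  164.7]), np.float64(2.154187425517707))
(array([   0.3, -103.8,  161.1]), np.float64(1.8948178865495948))
(array([ -0.8, -67.3, 158.1]), np.float64(0.47480311986949925))
```

View pics/both6.png

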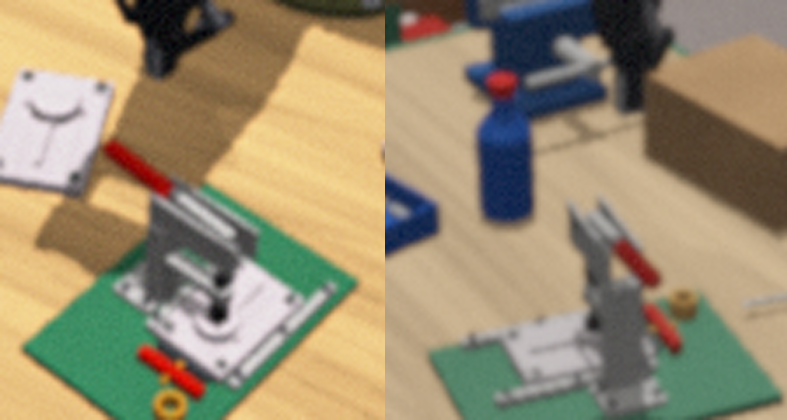

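The handle is locked: its grip is at z = 161 mm, 104 mm out from the pivot, which is 0.12 rad above level. The fingers are clear and the cover is against the nose.

```bash
python3 -c "
from cell import close_job
print(close_job())"
```

```text
the job is handed in; nothing more can be done
None
```

The job is handed in at about 15 s of the 61 s allowed: the cover is home against the stop after about half a second at roughly 12 N along the rails (14 N in total), the clamp handle measures 0.12 rad above level (its locked position), and the fingers are clear. I didn't measure the clamp's force on the boss, and the hand-in call returned no verdict.

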